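# Clear the work light off the parts washer and hold its drop lid half open

### The job

The stay of the parts washer's lid is missing, so the lid drops shut by itself, and somebody has parked the work light on it. Lift the work light off by its top handle and set it down gently, standing on the bench just to the right of the washer and clear of it; then raise the lid by the black T-handle on its front and hold it open at 45 degrees so that I can reach in for the parts: finish while still holding it there. Do not let the lid fall, and leave the bit box and the oil can as they are.

Things in the scene. Friction and masses are not known exactly. Their poses are not given: they have to be found in the camera images.
- tank: low grey sheet-steel parts washer with flat grey lid, 250 (x) x 290 (y) mm, 115 mm high to the top of the shut lid; fixed, turned up to 0.25 rad. Origin: centre of its underside, on the bench; x points away from the robot to its hinge side, y to its left, z up. The bench to its right is clear from x 0.40 to 0.65 m, up to 0.5 m from its centre
- lid_hinge (a point): middle of the lid's hinge line, along the upper rear edge of the tank: 127 mm behind the tank's centre (+x), 106 mm above the bench; the hinge axis is the tank's y axis
- lid_angle (a joint): angle of the lid in rad: 0 shut, grows as its front edge rises, stop at 1.35; 45 degrees = 0.785. The lid (0.5 kg) swings freely and falls shut from every angle; it needs about 3 N upward at the handle
- t_handle (a point): black T-handle at the middle of the lid's front edge: cross grip 40 mm long along y, 22 mm thick, on a 12 mm stem. Origin: middle of the cross grip, 40 mm before the lid, 292 mm before the hinge line and 3 mm below it when shut. Pinched from above across its two ends it pivots in the fingers as the lid swings, so the gripper can stay pointing down
- lamp: work light with a black rectangular head on a yellow tube stand, 188 x 218 mm foot (x, y), 237 mm high, about 0.75 kg; at first stands on the closed lid. Origin: centre of the underside of the foot (on the bench its height is 0), z up, lens towards -x. The centre of mass is near x = 0
- lamp_handle (a point): middle of the lamp's black foam handle: level round bar 30 mm thick along the lamp's x axis, from x = -60 to +20 mm, 218 mm above the foot's underside; the head's top is 37 mm below this line. Grasp it from above, fingers closing along the lamp's y axis
- bit_box: small orange-red box of screwdriver bits, 34 x 100 x 38 mm, on the bench left of the washer's front; leave alone. Origin: centre of its underside
- oil_can: steel pump oil can with a thin upright stem, 62 mm across, 140 mm high, on the bench to the left of the washer; leave alone. Origin: centre of its underside
- lid: the grey lid, a flat sheet 250 x 290 mm with a 25 mm folded skirt and the T-handle on its front. Origin: on the hinge line, at point lid_hinge; its x axis points from front to hinge, y along the hinge

How it is judged:
On the way, in this order (a step that is already met when the one before it is completed fails the run):
1. the lamp is lifted clear of the lid by its handle (height (world z) of lamp above 0.13 m and contact force between lamp and tank below 0.2 N and contact force between the fingers and lamp above 1 N and distance between the grasp point and lamp_handle below 0.07 m), for 0.2 s.
2. the lamp stands upright on the bench to the right of the washer, let go, with the lid still shut (height (world z) of lamp below 0.01 m and angle between lamp's own z axis and vertical below 0.1 rad and linear speed of lamp below 0.03 m/s and y of lamp in the frame of tank below -0.2 m and horizontal distance between lamp and tank below 0.5 m and contact force between lamp and tank below 0.2 N and contact force between the arm and lamp below 0.2 N and value of joint lid_angle below 0.1 rad), for 0.3 s.
At the end, for the whole second after the job is handed in: The lid is held still by the fingers on its T-handle at 45 degrees, give or take 7, with nothing else touching it; the lamp stands upright and free on the bench to the right of the washer, its centre within 0.5 m of the washer's centre and not touching it (value of joint lid_angle between 0.663 and 0.908 rad and velocity of joint lid_angle between -0.08 and 0.08 rad/s and contact force between the fingers and lid above 1 N and height (world z) of lamp below 0.01 m and angle between lamp's own z axis and vertical below 0.1 rad and linear speed of lamp below 0.03 m/s and y of lamp in the frame of tank below -0.2 m and horizontal distance between lamp and tank below 0.5 m and contact force between each of lamp, bit_box, oil_can and tank below 0.2 N and contact force between the arm and lamp below 0.2 N and distance between the grasp point and t_handle below 0.06 m); the arm keeps its last pose, push and grip.
It fails at once if the lamp is tipped over (more than 30 degrees) (angle between lamp's own z axis and vertical above 0.52 rad).
It fails at once if the lamp is dropped or banged down (over 0.5 m/s near the bench) (height (world z) of lamp below 0.04 m and linear speed of lamp above 0.5 m/s).
It fails at once if the lid is let fall (closing faster than 1.5 rad/s) (velocity of joint lid_angle below -1.5 rad/s).
It fails at once if the bit box or the oil can is moved more than 30 mm (distance of any of bit_box, oil_can from where it was at the start of the episode above 0.03 m).
It also fails if it takes over 58 s, if anything falls off the work surface, if the arm or the gripper's body presses on something with over 40 N, if the wrist force passes 120 N, or if a joint passes its speed limit or range.

### The arm

A 6-joint arm with a two-finger parallel gripper is mounted at the origin on a cart in front of the work surface, level with it; the furniture and walls round the work are solid. World frame = base frame: x ahead of the robot, y to its left, z up, the work surface at z = 0. Lengths are in m, angles in rad, forces in N, time in s.
With the tool pointing down it reaches from about 0.325 to 0.85 m from the base axis. Payload 15.5 kg.
Tool frame: the origin (TCP) lies at the very end of the fingers, on their centre line; the grasp point (between the pads) lies 19 mm behind it (manip.hold_point_z is the distance from the TCP to the grasp point, in m); z points along the fingers, y is the line along which they close (so a half turn about z gives the same grasp; the last joint's range is limited). The gripper opens to 91 mm and grips with 3 to 60 N. Pads are 32 mm wide; open, the fingers measure 118 mm over their backs; the gripper's body (76 mm by 178 mm) begins 60 mm behind the grasp point.
Start: joints at [-1.22, 0.494, 1.345, -0, 1.302, -0.096], TCP at [0.27, -0.564, 0.214] pointing down, gripper open.
Joint ranges: [-2.91, 2.91], [-0.82, 2.16], [0.22, 2.67], [-1.22, 4.37], [0.12, 2.79], [-3.08, 3.08]. Speed limits (rad/s): [1.89, 1.89, 2.57, 3.01, 3.01, 3.01].

### API

Orientations are given as a unit quaternion [w, x, y, z].
In Python, from station import manip, kinematics, sense, imaging, order, spotter gives the robot as it stands. The module is installed in compiled form; this text tells all that it offers. Calls block until the motion is done:
- manip.move_pose(position, orientation): joint-space move of the TCP to a pose.
- manip.move_linear(position, vel=0.15, orientation=None, stop_force=None): straight line of the TCP; orientation=None keeps the orientation; vel is the mean speed in m/s. With stop_force (N) it stops when the force on the tool has changed by that much, and returns True; else False.
- manip.goto_joints(angles): joint-space move.
- manip.grip(opening, effort=None): opening from 0.0 (shut) to 1.0 (fully open); effort is the grip in N (None keeps the last); returns when the fingers have stopped.
- manip.dwell(seconds).
- kinematics.inverse_kinematics(position, orientation): joint angles nearest the present ones, or None.
- sense(): the state.
- imaging.snapshot(name): name is "scene" or "top"; returns a dict with "img" (480x640x3 uint8, red, green, blue), "fx", "fy", "cx", "cy" (pixels), "cam_to_world" (4x4, takes a point from camera to world coordinates). Camera axes: x right, y down, z forward; pixel columns grow to the right and rows downward; lengths in m; the calibration is good to about 2 mm. A picture is of the moment at which its call begins. There is no depth.
A pose or a line that the arm cannot do raises manip.Unreachable and nothing moves.
- order.hand_in(): hands the job in; it is judged then, once.
Trained networks look in the newest picture that a camera, given by its name, has taken for a name from the list of things; names that differ only in an ending like _2 or _b are one class to them, and where a whole thing is asked for, a point or a joint stands for the part that bears it (a point fixed in the world has none). Each returns a list of dicts, best first, with "score" (0 to 1); they miss things now and then, are a little off and sometimes report something else, mostly with a low value. They report only what shows in the picture. A call takes as long as a camera call.
- spotter.trace(camera, query): "region" (480x640 bool, what is visible of it) and "rect" ([left, top, right, bottom] in pixels, round what is visible of it).
- spotter.mark_of(camera, query): "at" ([column, row] in pixels: a listed point, or the origin of a listed thing).
The state is a dict: "t": time; "joint_positions": joint angles; "joint_velocities": joint speeds; "tau": joint torques, N m; "tool_pos": TCP position; "ee_rot": TCP orientation; "wrist_force": force on the tool from outside, world axes, zero at the start; "wrist_torque": the same for the moment, N m; "grip_width": opening from 0.0 (shut) to 1.0 (fully open); "grasp_force": force on a finger pad.
Only numpy, scipy, OpenCV 4.12 (cv2) and the standard library are available. Lean on these libraries where they do the work, as an engineer would, in place of code of your own. Each camera call takes 0.05 s, during which the arm holds its last target. There are 200 camera calls.

## Working session

There is one attempt and no reset: what is moved stays moved. The work goes in short steps, each a Python script; the robot and the scene stay as the last script left them, time stands still between calls to the robot, and variables do not carry over. Pictures are saved under pics/ and viewed, at most 10 in all, crops included, and the job is handed in when it is done.

```bash
mkdir -p pics; cat > h.py <<'E'
import numpy as np, cv2
from station import manip, kinematics, sense, imaging, order, spotter
def ray(s,uv):
    M=np.array(s["cam_to_world"]);d=M[:3,:3]@np.array([(uv[0]-s["cx"])/s["fx"],(uv[1]-s["cy"])/s["fy"],1]);return M[:3,3],d/np.linalg.norm(d)
def at_z(s,uv,z):
    o,d=ray(s,uv);return o+d*(z-o[2])/d[2]
def tri(a,b):
    A=np.zeros((3,3));B=np.zeros(3)
    for o,d in (a,b):
        P=np.eye(3)-np.outer(d,d);A+=P;B+=P@o
    return np.linalg.solve(A,B)
def proj(s,p):
    M=np.linalg.inv(np.array(s["cam_to_world"]));q=M[:3,:3]@p+M[:3,3];return np.array([s["fx"]*q[0]/q[2]+s["cx"],s["fy"]*q[1]/q[2]+s["cy"]])
def down(yaw): # tool z down, tool y axis at world angle yaw+90deg
    return [0,np.cos(yaw/2),np.sin(yaw/2),0]
E
python3 - <<'E'
from h import *
S={c:imaging.snapshot(c) for c in("scene","top")}
np.set_printoptions(precision=4,suppress=True)
for c in S:
    cv2.imwrite(f"pics/{c}0.png",S[c]["img"][:,:,::-1]); print(c,np.array(S[c]["cam_to_world"])[:3,3],S[c]["fx"])
for q in("lamp_handle","lamp","t_handle","lid_hinge","tank","bit_box","oil_can"):
    m={}
    for c in S:
        r=spotter.mark_of(c,q); m[c]=r
        print(q,c,[(np.round(x["at"],1),round(x["score"],2)) for x in r[:2]])
    if all(m.values()):
        print("   tri",tri(*[ray(S[c],m[c][0]["at"]) for c in S]))
print(sense()["ee_rot"])
E
```

```text
scene [-0.0731  0.8769  0.7034] 479.04901886724883
top [0.51   0.1098 1.2968] 453.918403577992
lamp_handle scene [(array([360.8, 165. ]), 0.64), (array([352.1, 276.8]), 0.54)]
lamp_handle top [(array([394.7, 226.7]), 0.64)]
   tri [ 0.6155 -0.0103  0.3371]
lamp scene [(array([359. , 242.9]), 0.75)]
lamp top [(array([388.5, 226. ]), 0.96)]
   tri [ 0.6367 -0.0271  0.1101]
t_handle scene [(array([394.8, 273.5]), 0.73)]
t_handle top [(array([371.4, 286.1]), 0.82)]
   tri [0.4825 0.0212 0.0971]
lid_hinge scene [(array([327.3, 229.4]), 0.67)]
lid_hinge top [(array([392.8, 179.1]), 0.91)]
   tri [ 0.763  -0.0411  0.1055]
tank scene [(array([350.8, 280.7]), 0.63)]
tank top [(array([378.8, 231.1]), 0.92), (array([392.6, 178. ]), 0.21)]
   tri [ 0.6395 -0.0079 -0.0016]
bit_box scene [(array([329.3, 376.6]), 0.97)]
bit_box top [(array([265. , 300.8]), 0.64), (array([373.7, 289.5]), 0.61)]
   tri [ 0.4391  0.3152 -0.0013]
oil_can scene [(array([283. , 354.9]), 0.59)]
oil_can top [(array([260. , 260.6]), 0.93)]
   tri [0.5562 0.3317 0.    ]
[ 0.      0.9751  0.2215 -0.    ]
```

View pics/scene0.png

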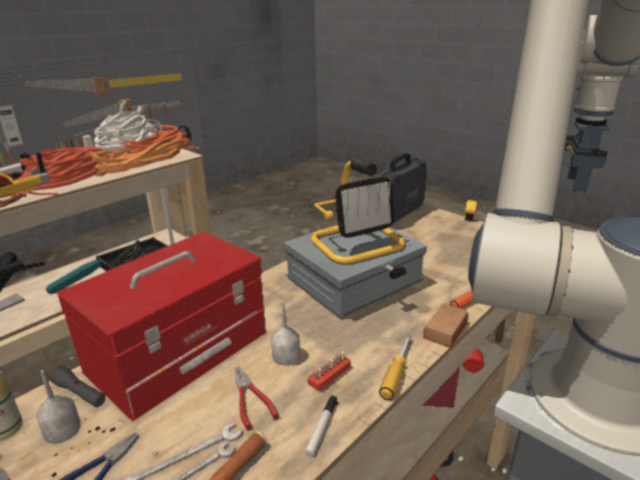

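View pics/top0.png

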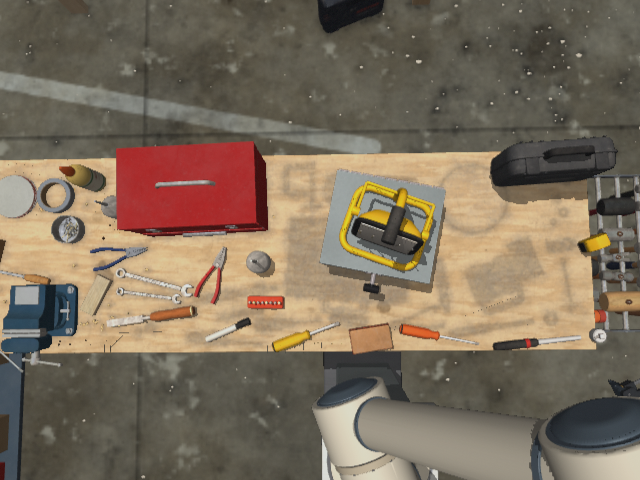

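The scene picture shows the lamp standing on the washer (around 350,230), with the T-handle at about (397,271). The top picture shows the washer turned clockwise (330–440, 170–290), the lamp handle running from about (387,243) to (403,190), and the bench to the right clear. I'll measure the lamp's yaw from a crop before grasping.

```bash
python3 - <<'E'
from h import *
S=imaging.snapshot("top"); im=S["img"][:,:,::-1].copy()
big=cv2.resize(im[160:305,310:460],None,fx=4,fy=4,interpolation=cv2.INTER_CUBIC)
def draw(p,c):
    u=(proj(S,np.array(p))-[310,160])*4+2; cv2.circle(big,tuple(int(v) for v in u),3,c,-1)
for yaw,c in((-.22,(0,255,0)),(-.32,(255,0,255))):
    e=np.array([np.cos(yaw),np.sin(yaw)]);h=at_z(S,(394.7,226.7),.333)
    for k in(-.04,0,.04): draw([*(h[:2]+k*e),.333],c)
t=np.array([.639,-.0136]);y=-.218;R=np.array([[np.cos(y),-np.sin(y)],[np.sin(y),np.cos(y)]])
for a in(-1,1):
    for b in(-1,1): draw([*(t+R@[a*.125,b*.145]),.115],(0,0,255))
draw([*(t+R@[-.165,0]),.103],(0,0,255))
cv2.imwrite("pics/crop1.png",big)
# foot: yellow pixels back-projected to the foot height, min-area rectangle
hsv=cv2.cvtColor(im,cv2.COLOR_BGR2HSV); m=cv2.inRange(hsv,(20,120,90),(35,255,255)); m[:160]=0;m[290:]=0;m[:,:325]=0;m[:,450:]=0
v,u=np.nonzero(m); P=np.array([at_z(S,(a,b),.125)[:2] for a,b in zip(u,v)],np.float32)
print(cv2.minAreaRect(P*1000), h)
E
```

```text
((641.2363891601562, -22.012161254882812), (219.61788940429688, 204.6503143310547), 69.59659576416016) [ 0.61157273 -0.01427773  0.333     ]
```

View pics/crop1.png

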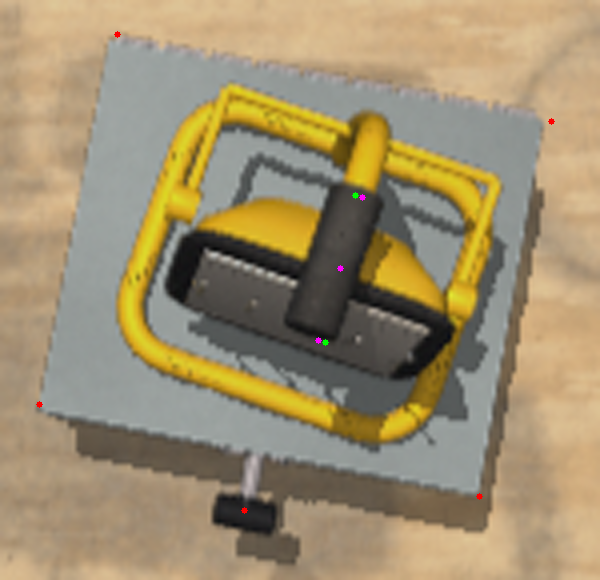

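The crop confirms that the tank model fits to a few mm. The lamp handle is centred at about (338,265) in the crop, with a yaw of about -0.32. Next I'll grasp the handle and lift.

```bash
python3 - <<'E'
from h import *
yaw=-.32;e=np.array([np.cos(yaw),np.sin(yaw)]);g=np.array([.612,-.0135])+.014*e;q=down(yaw)
s=sense();p=s["tool_pos"];print(s["t"])
manip.grip(1.0,50)
manip.move_linear([p[0],p[1],.45],vel=.3)
manip.move_pose([*g,.44],q)
print(manip.move_linear([*g,.315],vel=.15,stop_force=6))
manip.grip(0.0,50)
s=sense();print(s["t"],s["tool_pos"],s["grip_width"],s["grasp_force"],s["wrist_force"],s["wrist_torque"])
manip.move_linear([*g,.375],vel=.06)
manip.dwell(.4)
s=sense();print(s["t"],s["tool_pos"],s["grip_width"],s["grasp_force"],s["wrist_force"],s["wrist_torque"])
for c in("scene","top"): cv2.imwrite(f"pics/{c}2.png",imaging.snapshot(c)["img"][:,:,::-1])
E
python3 -c "
import cv2,numpy as np
a=cv2.imread('pics/scene2.png')[120:330,260:480];b=cv2.imread('pics/top2.png')[120:330,290:510]
cv2.imwrite('pics/c2.png',cv2.resize(np.hstack([a,b]),None,fx=1.8,fy=1.8))"
```

```text
0.85
False
6.2667 [ 0.62520485 -0.01762076  0.31503557] 0.324252363842923 49.55319106578827 [0.08086434 3.76679536 0.88620926] [0.67089446 0.11392938 0.01226928]
7.8167 [ 0.6252773  -0.01788727  0.37495468] 0.31595741787021997 49.55259919166565 [ 0.16326888  0.42298712 -6.47032595] [ 0.01561205  0.09955709 -0.06706889]
```

View pics/c2.png

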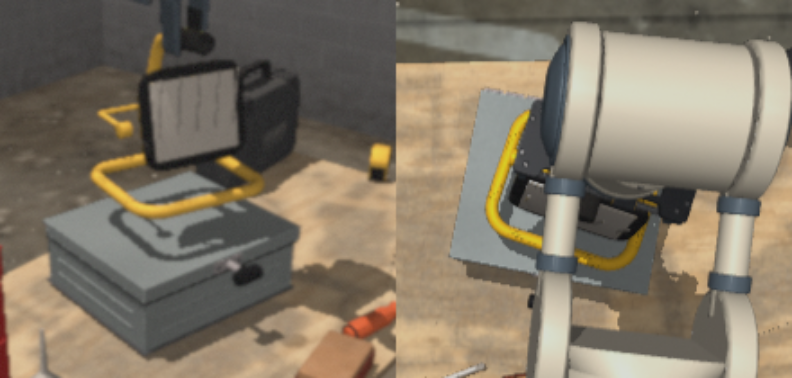

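The lamp hangs upright, clear of the lid, and the wrist reads about 6.5–7 N of load. I'll carry it to the right and set it down.

```bash
python3 - <<'E'
from h import *
p=sense()["tool_pos"];yaw=-.32
c=np.array([.524,-.348])
manip.move_linear([p[0],p[1],.40],vel=.12)
manip.move_linear([*c,.40],vel=.18)
manip.move_linear([*c,.225],vel=.12)
r=manip.move_linear([*c,.194],vel=.03,stop_force=3.5)
s=sense();print(r,s["t"],s["tool_pos"],s["wrist_force"],s["wrist_torque"])
if r:
    manip.dwell(.2)
    manip.grip(1.0,20); manip.dwell(.2)
    s=sense();print(s["grip_width"],s["wrist_force"])
    manip.move_linear([*c,.40],vel=.12)
    s=sense();print(s["t"],s["wrist_force"])
    manip.move_pose([.42,-.1,.36],down(-.22))
    for k in("scene","top"): cv2.imwrite(f"pics/{k}3.png",imaging.snapshot(k)["img"][:,:,::-1])
    print([ (x["at"],x["score"]) for x in spotter.mark_of("top","t_handle")[:2]],[ (x["at"],x["score"]) for x in spotter.mark_of("scene","t_handle")[:2]],[ (x["at"],x["score"]) for x in spotter.mark_of("top","lamp")[:2]])
E
python3 -c "
import cv2,numpy as np
a=cv2.imread('pics/scene3.png')[130:370,260:580];b=cv2.imread('pics/top3.png')[130:370,300:620]
cv2.imwrite('pics/c3.png',cv2.resize(np.hstack([a,b]),None,fx=1.25,fy=1.25))"
```

```text
True 12.7333 [ 0.52340243 -0.34686303  0.19951694] [-1.6378674   4.90072265  4.93767176] [ 0.76748839  0.33440526 -0.07669665]
0.9990162218576373 [-0.01227206  0.06159244 -0.48428529]
15.9917 [-0.19441012 -0.24038456 -0.08614517]
[([369.0, 287.3], 0.73)] [([397.2, 272.4], 0.75)] [([498.3, 264.0], 0.72)]
```

View pics/c3.png

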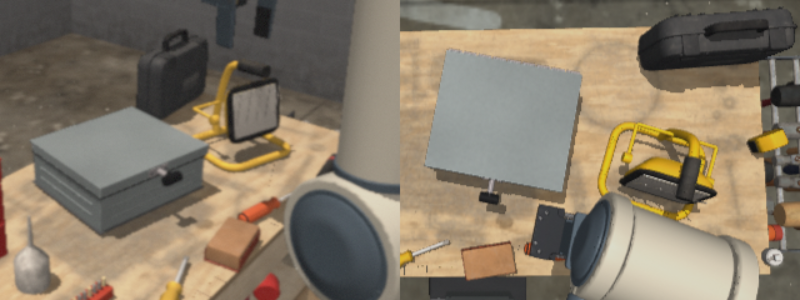

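The lamp stands upright and free on the bench, well clear of the washer, and the lid is shut with the T-handle at about (372,287) in the top view. I'll refine the lid pose from the now unobstructed top, then pinch the handle and swing the lid.

```bash
cat > lid.py <<'E'
from h import *
np.set_printoptions(precision=4,suppress=True)
S={c:imaging.snapshot(c) for c in("scene","top")};T=S["top"]
m=[spotter.mark_of(c,"t_handle")[0]["at"] for c in S]
print("tri",tri(*[ray(S[c],a) for c,a in zip(S,m)]),"top@.103",at_z(T,m[1],.103),at_z(S["scene"],m[0],.103))
r=spotter.trace("top","lid")[0]; print(r["score"],r["rect"])
hinge=spotter.mark_of("top","lid_hinge")[0]; print("hinge",at_z(T,hinge["at"],.106))
reg=cv2.morphologyEx(r["region"].astype(np.uint8),cv2.MORPH_OPEN,np.ones((25,25)))
v,u=np.nonzero(reg);P=np.array([at_z(T,(a+.5,b+.5),.115)[:2] for a,b in zip(u,v)],np.float32)
print("lid rect",cv2.minAreaRect(P*1000))
E
python3 lid.py
```

```text
tri [0.4785 0.024  0.1112] top@.103 [0.4758 0.0217 0.103 ] [0.4884 0.0142 0.103 ]
0.65 [322.2, 169.7, 442.9, 292.8]
hinge [ 0.7654 -0.0415  0.106 ]
lid rect ((636.6015625, -11.947998046875), (290.301513671875, 259.1365661621094), 78.7309341430664)
```

```bash
cat >> h.py <<'E'
YAW=-.205;EX=np.array([np.cos(YAW),np.sin(YAW)]);H=np.array([.4768,.0208]);HG=H+.292*EX
def arc(a): # TCP for lid angle a
    c,s=np.cos(a),np.sin(a)
    return [*(HG-(.292*c+.003*s)*EX),.106+.292*s-.003*c-.019]
E
python3 - <<'E'
from h import *
q=down(YAW)
manip.move_pose([*H,.2],q)
r=manip.move_linear(arc(0),vel=.1,stop_force=5)
s=sense();print(r,s["t"],s["tool_pos"],s["wrist_force"])
if not r:
    manip.grip(0.0,30)
    s=sense();print(s["t"],s["tool_pos"],s["grip_width"]*91,s["grasp_force"],s["wrist_force"],s["wrist_torque"])
    if abs(s["grip_width"]*91-40)<6:
        for a in(.06,.12,.18):
            manip.move_linear(arc(a),vel=.06); s=sense();print(a,s["wrist_force"],s["grip_width"]*91)
        manip.dwell(.2)
    S=imaging.snapshot("scene");cv2.imwrite("pics/c4.png",cv2.resize(S["img"][120:360,230:550,::-1],None,fx=2,fy=2))
E
```

```text
False 19.75 [0.47713871 0.02075226 0.08446309] [ 0.04238292  0.42261474 -0.15514539]
20.5833 [0.47702541 0.02197105 0.08397859] 39.4317998606976 29.999553859233856 [ 2.40155333 16.28816467 -1.27221196] [ 2.56027723 -0.37254672  0.06091093]
0.06 [ 4.52329529 14.46268895 -3.05285824] 39.81926568251011
0.12 [ 4.54950531 13.71659198 -4.09897235] 39.98776728284786
0.18 [ 3.02369531 13.35388845 -3.19124952] 39.55848601811556
```

View pics/c4.png

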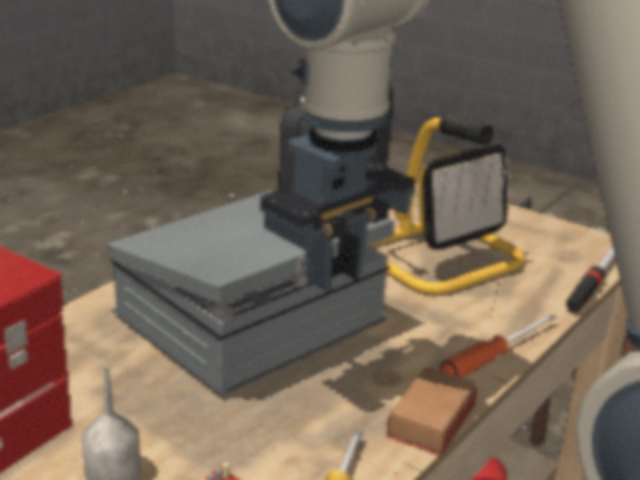

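The lid is lifting on the handle and the lamp is untouched. The steady sideways force of about 14 N means the handle sits a little further to +y, so I'll shift that way while continuing the arc.

```bash
python3 - <<'E'
from h import *
off=np.array([0,0,0.]);EY=np.array([-EX[1],EX[0],0])
for a in np.arange(.24,.80,.06).tolist()+[.785]:
    a=min(a,.785)
    f=np.dot(sense()["wrist_force"],EY); off=off+EY*np.clip(f*.0001,-.001,.001)
    manip.move_linear((np.array(arc(a))+off).tolist(),vel=.07)
    s=sense();print(round(a,3),s["wrist_force"].round(1) if hasattr(s["wrist_force"],"round") else s["wrist_force"],round(s["grip_width"]*91,1),off.round(4))
manip.dwell(.5)
s=sense();print(s["t"],s["tool_pos"],arc(.785),s["grasp_force"],s["wrist_force"])
S=imaging.snapshot("scene");cv2.imwrite("pics/scene5.png",S["img"][:,:,::-1])
big=cv2.resize(S["img"][120:360,230:550,::-1],None,fx=2,fy=2)
for a,c in((.663,(255,0,0)),(.785,(0,255,0)),(.908,(0,0,255))):
  for y in np.linspace(-.145,.145,15): # predicted top front edge of the lid
    x,z=-.252,.009; cs,sn=np.cos(a),np.sin(a)
    p=np.array([*(HG+(x*cs+z*sn)*EX),.106-x*sn+z*cs])+y*EY
    u=(proj(S,p)-[230,120])*2; cv2.circle(big,tuple(int(v) for v in u),1,c,-1)
cv2.imwrite("pics/c5.png",big)
E
```

```text
0.24 [ 2.9  5.5 -3.9] 39.3 [0.0002 0.001  0.    ]
0.3 [ 0.8 -2.3 -3.5] 39.5 [0.0003 0.0016 0.    ]
0.36 [ 1.2 -0.2 -3.4] 39.4 [0.0003 0.0014 0.    ]
0.42 [ 0.4 -0.2 -2.7] 39.7 [0.0003 0.0014 0.    ]
0.48 [-1.7 -0.1 -2.2] 40.0 [0.0003 0.0013 0.    ]
0.54 [-1.3  2.  -2.7] 39.4 [0.0003 0.0013 0.    ]
0.6 [-1.4  1.2 -1.6] 39.4 [0.0003 0.0015 0.    ]
0.66 [-1.5 -0.4 -1. ] 39.7 [0.0003 0.0016 0.    ]
0.72 [-2.5  0.6 -0.6] 39.8 [0.0003 0.0015 0.    ]
0.78 [-0.9  1.7 -1.4] 39.6 [0.0003 0.0015 0.    ]
0.785 [-1.5  0.8 -2.5] 39.7 [0.0003 0.0016 0.    ]
26.9083 [0.55871284 0.00540069 0.2912308 ] [np.float64(0.5583774660740777), np.float64(0.003838346595867688), np.float64(0.29127078807526524)] 29.999636113643646 [-1.26159565  0.4641715  -2.73877281]
```

View pics/c5.png

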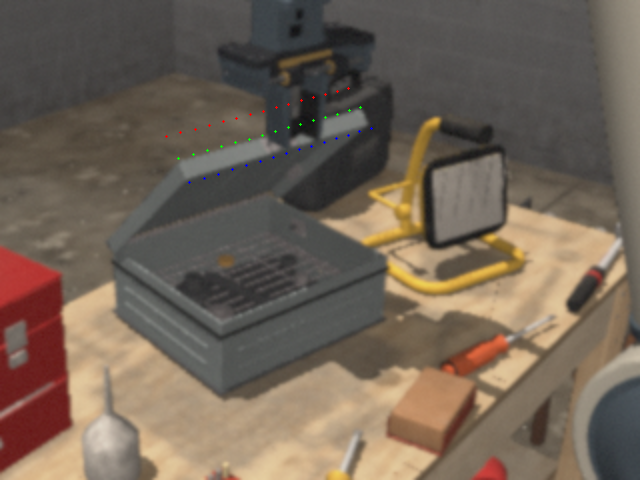

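The lid is open. Its front edge runs between the 0.785 (green) and 0.663 (blue) lines, close to green, so the angle is about 0.74. The lamp is standing free. I'll raise it slightly to centre it, settle, and hand in.

```bash
python3 - <<'E'
from h import *
manip.move_linear((np.array(arc(.82))+[.0003,.0016,0]).tolist(),vel=.04)
manip.dwell(1)
s=sense();print(s["t"],s["grip_width"]*91,s["grasp_force"],s["wrist_force"])
S=imaging.snapshot("scene");print(proj(S,np.array(arc(.82))+[0,0,.019]),[x["at"] for x in spotter.mark_of("scene","t_handle")])
print(order.hand_in())
E
```

```text
28.3667 39.64800636401886 29.999549388885498 [ 0.22657212  1.05573717 -2.41191119]
[376.18986056 178.5366827 ] [[378.9, 180.1]]
the job is handed in; nothing more can be done
None
```

The job is handed in: the work light stands free on the bench to the right of the washer, and the arm is holding the lid open by its T-handle at about 45° (estimated from the camera). The hand-in call returned no verdict.

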